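# Limit-gauge the sample cartridges

### The arm

A 7-joint arm with a two-finger parallel gripper is mounted at the origin on the work surface. World frame = base frame: x ahead of the robot, y to its left, z up, the work surface at z = 0. Lengths are in m, angles in rad, forces in N, time in s.
With the tool pointing down it reaches from about 0.4 to 0.875 m from the base axis. Payload 19.3 kg.
Tool frame: the origin (TCP) lies at the centre of the arm's flange, where the gripper is bolted on; the fingertips stand 173 mm ahead of it and the grasp point (between the pads) lies 155 mm ahead of it (bot.grip_point_offset is the distance from the TCP to the grasp point, in m); z points along the fingers, x is the direction in which the jaws open and shut, and the axes are right-handed (so a half turn about z gives the same grasp; the last joint's range is limited). The gripper opens to 85 mm and grips with 20 to 120 N. Pads are 22 mm wide; open, the fingers measure 114 mm over their backs; the gripper's body (76 mm by 85 mm) begins 54 mm behind the grasp point. The pads swing forward as they close: fully open they stand 13 mm farther back than shut.
Start: joints at [1.051, 0.521, -0.036, 1.599, 0.021, 1.021, -0.113], TCP at [0.272, -0.563, 0.405] pointing down, gripper open.
Joint ranges: [-2.91, 2.91], [-0.3, 2.13], [-1.5, 1.42], [0.17, 2.43], [-1.26, 4.41], [0.16, 1.93], [-2.52, 2.52]. Speed limits (rad/s): [1.89, 1.89, 2.39, 2.39, 3.01, 3.01, 3.01].

### API

Orientations are given as [roll, pitch, yaw] about the fixed x, y, z axes, in that order (R = Rz(yaw) Ry(pitch) Rx(roll)).
In Python, from workcell import bot gives the robot as it stands.
- The arm moves only by the tool step_arm, never from a script. Its argument "plan" is a list that holds one entry, the list of rows, each a list of 4 numbers: the shift along the world's x, y, z in cm, then the turn about the world's z in rad. A call has 1 to 12 rows; each row is the pose to reach, as a shift and turn from the pose measured when the call began; what a row does not reach only later rows make up. A row lasts 1/12 s, in which the tool goes at most 41.7 mm and 7.16 degrees, less where a joint would pass 70% of its speed; a pose out of reach is approached as far as the arm can. A call with a gripper value outside its range is refused whole. "jaw" is the closure, from 0 (fully open) to 1 (shut), set as the call begins (left out, the last holds). The fingers move at their own pace and stop on an object; "force" is the grip in N (left out, the last holds). Time passes only in rows, so rows that repeat a pose let the fingers close. It gives the time, the measured TCP pose, the force and the opening at its end, in the units of the state.
- bot.observe(): the state, without advancing time (a new reading comes with each control period).
- bot.grab_frame(name): name is "scene" or "top" or "wrist"; returns a dict with "pixels" (384x512x3 uint8, blue, green, red), "mtx" (3x3 intrinsics, pixels), "R" (3x3) and "t" (3): a world point X has camera coordinates R X + t. Camera axes: x right, y down, z forward; pixel columns grow to the right and rows downward; lengths in m; the calibration is good to about 2 mm. A picture is of the moment at which its call begins. There is no depth.
- bot.job_done(): hands the job in, once; it reports no verdict.
The state is a dict: "clock": time; "qpos": joint angles; "qd": joint speeds; "joint_efforts": joint torques, N m; "position": TCP position; "tool_rot": TCP orientation; "force": force on the tool from outside, world axes, zero at the start; "moment": the same for the moment, N m; "grip_width": finger opening in m.
Only numpy, scipy, OpenCV 4.12 (cv2) and the standard library are available. Lean on these libraries where they do the work, as an engineer would, in place of code of your own. Each camera call takes 0.05 s, during which the arm holds its last target.

### The job

Sort the two blue-capped steel cartridges standing on the bench with the go/no-go gauge. The one that passes the gauge's green go bore and stops on the red no-go step must be left standing upright in the gauge, fully down on that step; the thin one, which would drop through the no-go bore too, is a reject and goes into the red tray beside the thick reject already there.

Things in the scene. Friction and masses are not known exactly. Their poses are not given: they have to be found in the camera images.
- cartridge_a_mid (a point): Cartridge within limits: plain closed steel cylinder, 34 mm diameter, 100 mm tall, blue band round its top 14 mm (no wider than the body), white dot on top; about 0.25 kg; foot edge chamfered 1.5 mm. Stands upright, loose on the bench. The point is its centre, half-way up; z is its long axis, upwards.
- cartridge_b_mid (a point): The undersize cartridge: looks the same but 23 mm in diameter, 100 mm tall, about 0.15 kg, standing upright, loose on the bench. The point is its centre, half-way up (50 mm above its foot); z is its long axis, upwards.
- gauge_mouth (a point): Mouth centre (rim height, 55 mm above the bench; z up) of the upright limit gauge, fixed, on a 90 mm square base. Going down: green funnel, 62 mm wide inside (68 outside) narrowing over 12 mm to the green go bore, 38 wide, 18 deep; flat red no-go step 30 mm below the mouth; red no-go bore 26 wide, 20 deep, closed below. A 34 mm cartridge right down on the step has its centre 20 mm above this point.
- tray_in (a point): Centre of the inner floor of the red reject tray, fixed on the bench: 150 (its x) by 190 mm (its y), 20 mm high, walls 4 mm, floor 4 mm; z up. A thick reject cartridge (42 mm diameter, 100 mm tall, blue cap) already stands in it, 55 mm from the point towards the tray's -y, the end away from the gauge; the +y half is free.

How it is judged:
At the end, for the whole second after the job is handed in: The 34 mm cartridge stands upright (within 10 degrees) in the gauge, its axis within 10 mm of the gauge's axis and down on the no-go step (centre 12 to 28 mm above the mouth); the centre of the 23 mm cartridge lies within the tray's outline, less than 60 mm above its inner floor (standing or lying) (horizontal distance between cartridge_a_mid and gauge_mouth below 0.01 m and z of cartridge_a_mid in the frame of gauge_mouth between 0.012 and 0.028 m and angle between cartridge_a_mid's own z axis and vertical below 0.18 rad and x of cartridge_b_mid in the frame of tray_in between -0.075 and 0.075 m and y of cartridge_b_mid in the frame of tray_in between -0.095 and 0.095 m and z of cartridge_b_mid in the frame of tray_in below 0.06 m); the robot touches nothing.
It also fails if it takes over 56 s, if anything falls off the work surface, if the arm or the gripper's body presses on something with over 40 N, if the wrist force passes 120 N, or if a joint passes its speed limit or range.

## Working session

There is one attempt and no reset: what is moved stays moved. The work goes in short steps, Python scripts to look and compute and a tool call to move; the robot and the scene stay as the last step left them, time stands still between calls to the robot, and variables do not carry over. Pictures are saved under pics/ and viewed, and the job is handed in when it is done.

Besides the shell and the picture viewer there is one more tool, called after "Call:" as name([rows], argument=value, ...), one row to a line, values as JSON. step_arm: Moves the arm, as the interface text tells. Its arguments: {"type":"object","properties":{"plan":{"type":"array"},"jaw":{"type":"number"},"force":{"type":"number"}},"required":["plan"]}

```bash
mkdir -p pics
cat > h.py <<'E'
import cv2,numpy as np
from workcell import bot
def snap(n,f,crop=None,s=1):
    d=bot.grab_frame(n); im=d["pixels"]; np.savez(f"pics/{f}.npz",**{k:np.array(v) for k,v in d.items()})
    cv2.imwrite(f"pics/{f}.png",im); return d
def crop(f,x0,y0,x1,y1,s):
    im=cv2.imread(f"pics/{f}.png")[y0:y1,x0:x1]
    cv2.imwrite(f"pics/{f}_c{x0}_{y0}.png",cv2.resize(im,None,fx=s,fy=s,interpolation=cv2.INTER_CUBIC))
def ray(f,u,v,z):
    d=np.load(f"pics/{f}.npz"); R,t,K=d["R"],d["t"],d["mtx"]
    c=-R.T@t; r=R.T@np.linalg.inv(K)@[u,v,1]; return c+r*(z-c[2])/r[2]
def proj(f,X):
    d=np.load(f"pics/{f}.npz"); p=d["mtx"]@(d["R"]@np.array(X)+d["t"]); return p[:2]/p[2]
E
python3 - <<'E'
from h import *
print(bot.observe())
for n in("scene","top","wrist"): snap(n,n+"0")
for n in("scene","top","wrist"): 
    d=np.load(f"pics/{n}0.npz"); print(n,-d["R"].T@d["t"],d["mtx"][0,0])
E
```

```text
{'clock': 0.0, 'qpos': array([ 1.05082598,  0.52201778, -0.03632288,  1.59998961,  0.02120669,
        1.0211192 , -0.11279534]), 'qd': array([-0.00087803,  0.00140659, -0.00138581,  0.00120646,  0.00041897,
        0.00022915,  0.00111263]), 'joint_efforts': array([-1.67314618e-03, -9.27114058e+01,  1.97871633e+00, -3.69940710e+01,
        1.76807446e-02,  8.02093127e-03, -5.66425149e-05]), 'position': array([ 0.27164059, -0.56272848,  0.40412991]), 'tool_rot': array([ 3.14150217e+00,  1.14516296e-03, -1.12103210e+00]), 'force': array([ 0.74245358, -0.12341594, -0.86157856]), 'moment': array([-0.02733645, -0.0179938 , -0.02238522]), 'grip_width': 0.08568101503773157}
scene [ 1.11218473 -0.79061422  0.69186313] 438.2078832957093
top [ 0.40873485 -0.01309438  1.03025497] 454.4142431877356
wrist [ 0.34648569 -0.52691623  0.37423868] 268.54660784701633
```

View pics/scene0.png

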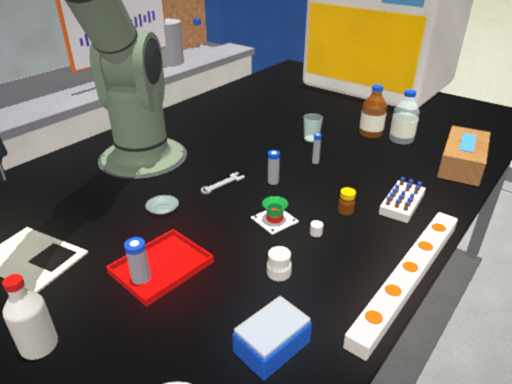

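View pics/top0.png

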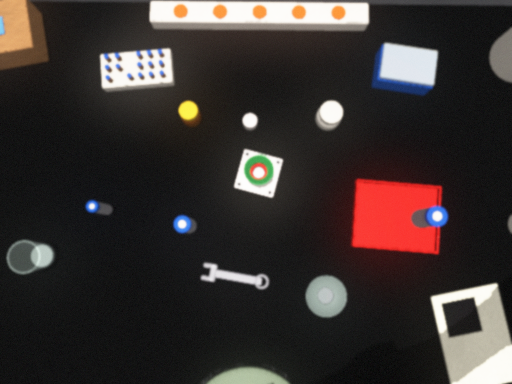

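View pics/wrist0.png

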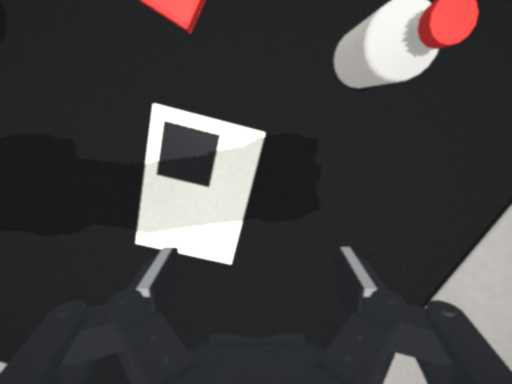

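Run:
```python
from h import *
im=cv2.imread("pics/top0.png")
def c(x,y,s=40,k=7): 
    return cv2.resize(im[y-s:y+s,x-s:x+s],(280,280),interpolation=cv2.INTER_CUBIC)
cv2.imwrite("pics/tc.png",np.vstack([np.hstack([c(100,208,20),c(185,224,20)]),np.hstack([c(259,173,28),c(398,216,50)])]))
```

```text
(no output)
```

View pics/tc.png

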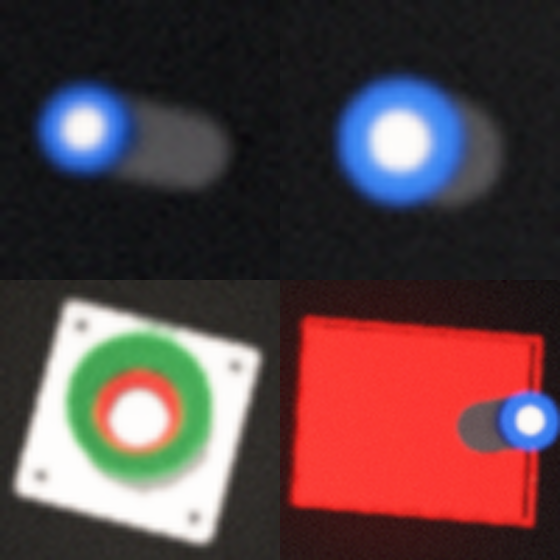

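Run:
```python
from h import *
f="top0"
b=ray(f,91.4,205.7,.1);a=ray(f,181.7,223.5,.1);g=ray(f,258.5,170.2,.055)
print("b",b,"a",a,"g",g)
tr=[ray(f,347.5+(x-280)/2.8,165.5+(y-280)/2.8,.02) for x,y in[(304,317),(543,337),(533,526),(291,506)]]
print(np.array(tr),np.mean(tr,0)); print("reject",ray(f,347.5+(529-280)/2.8,165.5+(420-280)/2.8,.104))
ob={"bot":(a[:2],0),}
for n,p in [("b",[*b[:2],.1]),("bf",[*b[:2],0]),("a",[*a[:2],.1]),("g",[*g[:2],.055])]: print(n,proj("scene0",p))
crop("scene0",240,120,340,240,5)
```

```text
b [0.47693757 0.32092071 0.1       ] a [0.44171742 0.13548595 0.1       ] g [ 0.55978502 -0.02106875  0.055     ]
[[ 0.5474592  -0.24059872  0.02      ]
 [ 0.53263299 -0.43232341  0.02      ]
 [ 0.38215769 -0.41928296  0.02      ]
 [ 0.39672738 -0.22799231  0.02      ]] [ 0.46474432 -0.33004935  0.02      ]
reject [ 0.46119644 -0.38513217  0.104     ]
b [316.42617129 133.71455968]
bf [314.16796617 161.57631261]
a [272.53873195 151.84992477]
g [272.90995341 202.09372143]
```

View pics/scene0_c240_120.png

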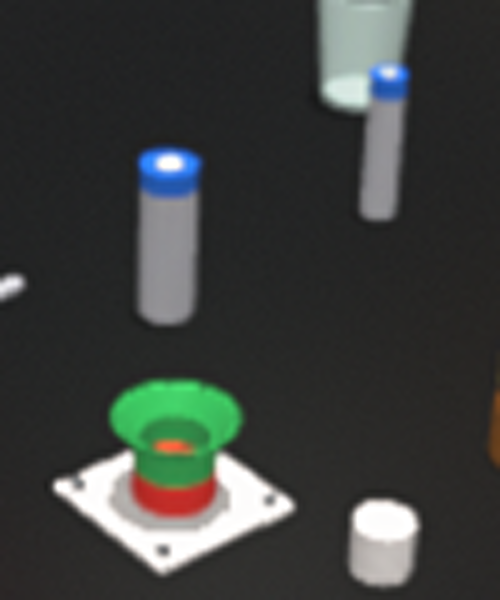

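Call:
step_arm([
  [[25, 30, 0, 1.12], [25, 30, 0, 1.12], [25, 30, 0, 1.12], [25, 30, 0, 1.12], [25, 30, 0, 1.12], [25, 30, 0, 1.12], [25, 30, 0, 1.12], [25, 30, 0, 1.12], [25, 30, 0, 1.12], [25, 30, 0, 1.12], [25, 30, 0, 1.12], [25, 30, 0, 1.12]],
], jaw=0, force=40)

```text
clock: 1.15
position: [0.5221, -0.262, 0.404]
tool_rot: [-3.141, 0.001, 0.0]
force: [0.0, -0.3, -1.1]
grip_width: 0.0856
```

Call:
step_arm([
  [[-4.5, 58.3, 0, 0], [-4.5, 58.3, 0, 0], [-4.5, 58.3, 0, 0], [-4.5, 58.3, 0, 0], [-4.5, 58.3, 0, 0], [-4.5, 58.3, 0, 0], [-4.5, 58.3, 0, 0], [-4.5, 58.3, 0, 0], [-4.5, 58.3, 0, 0], [-4.5, 58.3, 0, 0], [-4.5, 58.3, 0, 0], [-4.5, 58.3, 0, 0]],
])

```text
clock: 2.15
position: [0.4835, 0.2364, 0.4041]
tool_rot: [3.141, 0.001, -0.002]
force: [1.0, 0.3, -0.2]
grip_width: 0.0855
```

Call:
step_arm([
  [[0, 10.5, -5, 0], [0, 10.5, -5, 0], [0, 10.5, -5, 0], [0, 10.5, -5, 0], [0, 10.5, -5, 0], [0, 10.5, -5, 0]],
])

```text
clock: 2.65
position: [0.4841, 0.3401, 0.3539]
tool_rot: [3.14, 0.001, -0.004]
force: [0.1, -0.3, -0.9]
grip_width: 0.0856
```

Run:
```python
from h import *
o=bot.observe(); print(o["position"],o["tool_rot"])
snap("wrist","wrist1")
print([proj("wrist1",[.477,.321,z]) for z in(.1,0)])
```

```text
[0.48412324 0.34009983 0.35393643] [ 3.14004855e+00  9.49457983e-04 -3.72819857e-03]
[array([248.51897848, 220.86123425]), array([250.76275075, 187.98736922])]
```

View pics/wrist1.png

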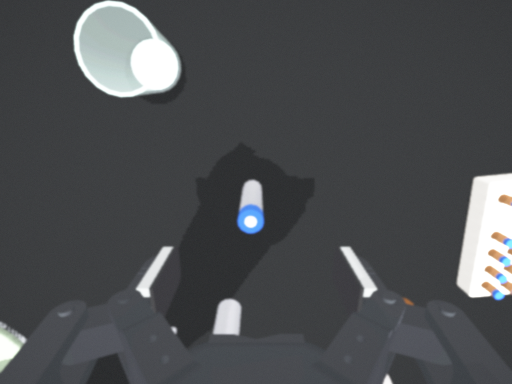

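Run:
```python
from h import *
print(ray("wrist1",250.5,221.5,.1))
```

```text
[0.47879785 0.32035665 0.1       ]
```

Call:
step_arm([
  [[-0.6, -1.9, 0, 0], [-0.6, -1.9, 0, 0], [-0.6, -1.9, -3, 0], [-0.6, -1.9, -6, 0], [-0.6, -1.9, -9, 0], [-0.6, -1.9, -11.5, 0], [-0.6, -1.9, -13.4, 0], [-0.6, -1.9, -13.4, 0], [-0.6, -1.9, -13.4, 0]],
])

```text
clock: 3.45
position: [0.4788, 0.3198, 0.2207]
tool_rot: [3.14, 0.001, -0.006]
force: [0.9, -0.8, 0.0]
grip_width: 0.0856
```

Call:
step_arm([
  [[0, 0, 0, 0], [0, 0, 0, 0], [0, 0, 0, 0], [0, 0, 0, 0], [0, 0, 0, 0], [0, 0, 0, 0], [0, 0, 0, 0], [0, 0, 0, 0], [0, 0, 0, 0], [0, 0, 0, 0]],
], jaw=1, force=40)

```text
clock: 4.28
position: [0.4788, 0.32, 0.2213]
tool_rot: [3.14, 0.0, -0.006]
force: [-1.5, -0.8, 9.1]
grip_width: 0.0222
```

Call:
step_arm([
  [[0, 0, 3, 0], [0, 0, 7, 0], [0, 0, 11, 0], [0, 0, 14, 0], [0, 0, 14, 0], [0, -4, 14, 0], [0, -8, 14, 0], [0, -12, 14, 0], [0, -16, 14, 0], [0, -20, 14, 0], [0, -24, 14, 0], [0, -28, 14, 0]],
])

```text
clock: 5.28
position: [0.4782, 0.0381, 0.3612]
tool_rot: [3.14, 0.0, -0.006]
force: [2.6, -0.6, -1.1]
grip_width: 0.0218
```

Call:
step_arm([
  [[-0.5, -4, 0, 0], [-1, -8, 0, 0], [-1, -12, 0, 0], [-1, -16, 0, 0], [-1, -20, 0, 0], [-1, -24, 0, 0], [-1, -28, 0, 0], [-1, -31, 0, 0], [-1, -33, 0, 0], [-1, -33, 0, 0], [-1, -33, 0, 0]],
])

```text
clock: 6.2
position: [0.4678, -0.2926, 0.3608]
tool_rot: [3.14, 0.001, -0.007]
force: [0.4, 1.4, -1.9]
grip_width: 0.0219
```

Run:
```python
from h import *
o=bot.observe(); print(o["position"],o["tool_rot"],o["grip_width"])
snap("wrist","wrist2");snap("scene","scene2")
```

```text
[ 0.46783942 -0.29259791  0.3607558 ] [ 3.14012743e+00  7.09851896e-04 -7.41799657e-03] 0.021884095274317013
```

View pics/wrist2.png

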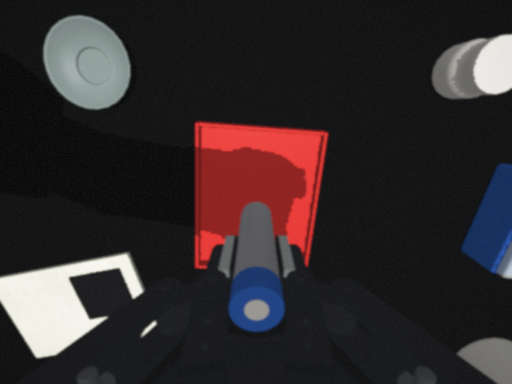

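View pics/scene2.png

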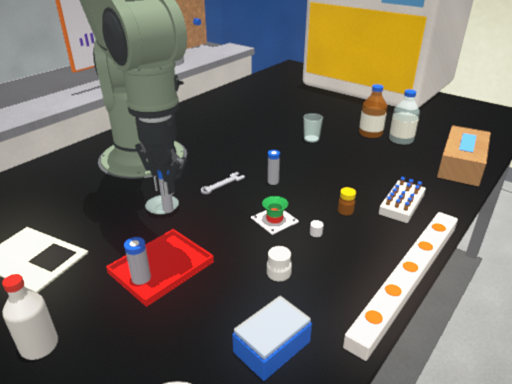

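Call:
step_arm([
  [[0, 0, -3, 0], [0, 0, -6, 0], [0, 0, -9, 0], [0, 0, -11, 0], [0, 0, -12.5, 0], [0, 0, -13, 0], [0, 0, -13.4, 0], [0, 0, -13.5, 0], [0, 0, -13.5, 0]],
])

```text
clock: 7.05
position: [0.4686, -0.2908, 0.2268]
tool_rot: [3.14, -0.0, -0.004]
force: [0.5, -0.0, -0.8]
grip_width: 0.0217
```

Still slightly above the floor; ease down 1 mm and release.

Call:
step_arm([
  [[0, 0, -0.1, 0], [0, 0, -0.1, 0], [0, 0, -0.1, 0]],
])

```text
clock: 7.3
position: [0.4688, -0.2909, 0.2264]
tool_rot: [3.139, -0.001, -0.004]
force: [1.0, -0.1, -1.4]
grip_width: 0.0223
```

Call:
step_arm([
  [[0, 0, 0, 0], [0, 0, 0, 0], [0, 0, 0, 0], [0, 0, 0, 0], [0, 0, 0, 0], [0, 0, 0, 0], [0, 0, 0, 0], [0, 0, 0, 0]],
], jaw=0)

```text
clock: 7.97
position: [0.4688, -0.2908, 0.2263]
tool_rot: [3.139, -0.001, -0.004]
force: [-0.3, -0.2, 0.8]
grip_width: 0.0857
```

Call:
step_arm([
  [[0, 0, 2, 0], [0, 0, 5, 0], [0, 0, 8, 0], [0, 0, 12, 0], [0, 4, 14, 0], [0, 8, 14, 0], [0, 12, 14, 0], [0, 16, 14, 0], [0, 20, 14, 0], [0, 24, 14, 0], [-0.5, 28, 14, 0], [-1, 32, 14, 0]],
])

```text
clock: 8.97
position: [0.4582, 0.031, 0.3665]
tool_rot: [3.139, -0.002, -0.004]
force: [1.5, 0.2, -0.2]
grip_width: 0.0855
```

Call:
step_arm([
  [[-0.5, 4, 0, 0], [-1, 8, 0, 0], [-1.5, 11, 0, 0], [-1.5, 13, 0, 0], [-1.5, 13, 0, 0], [-1.5, 13, 0, 0]],
])

```text
clock: 9.47
position: [0.443, 0.1617, 0.3664]
tool_rot: [3.139, -0.002, -0.002]
force: [-0.4, -0.1, -0.0]
grip_width: 0.0855
```

Run:
```python
from h import *
o=bot.observe(); print(o["position"],o["tool_rot"],o["grip_width"])
snap("wrist","wrist3");snap("scene","scene3")
print(proj("wrist3",[.442,.1355,.1]))
```

```text
[0.44300065 0.16170603 0.36643046] [ 3.13939249e+00 -1.51925467e-03 -2.35305630e-03] 0.08553838976601834
[254.60340016 222.07550484]
```

View pics/wrist3.png

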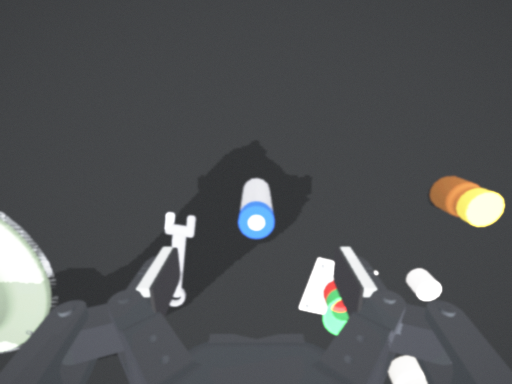

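View pics/scene3.png

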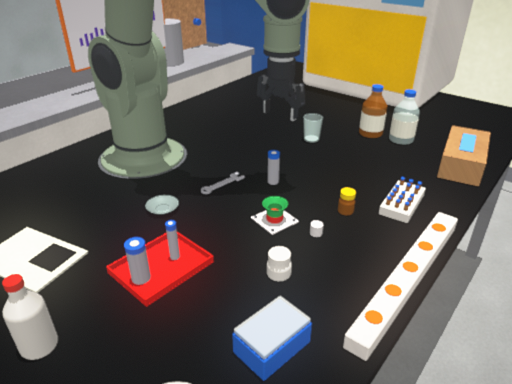

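Call:
step_arm([
  [[0, -1.5, 0, 0], [0, -2.7, 0, 0], [0, -2.7, -3, 0], [0, -2.7, -6, 0], [0, -2.7, -9, 0], [0, -2.7, -12, 0], [0, -2.7, -13.8, 0], [0, -2.7, -14.5, 0], [0, -2.7, -14.5, 0], [0, -2.7, -14.5, 0]],
])

```text
clock: 10.4
position: [0.4436, 0.1328, 0.222]
tool_rot: [3.139, -0.002, -0.006]
force: [0.6, 1.0, 0.6]
grip_width: 0.0851
```

Call:
step_arm([
  [[0, 0, 0, 0], [0, 0, 0, 0], [0, 0, 0, 0], [0, 0, 0, 0], [0, 0, 0, 0], [0, 0, 0, 0], [0, 0, 0, 0], [0, 0, 0, 0], [0, 0, 0, 0], [0, 0, 0, 0]],
], jaw=1, force=40)

```text
clock: 11.23
position: [0.4437, 0.1328, 0.2225]
tool_rot: [3.139, -0.002, -0.006]
force: [-1.2, -0.7, 11.6]
grip_width: 0.0331
```

Call:
step_arm([
  [[0, 0, 3, 0], [0, 0, 6, 0], [0, 0, 9, 0], [0, 0, 11, 0], [0, 0, 11, 0]],
])

```text
clock: 11.65
position: [0.4443, 0.133, 0.3361]
tool_rot: [3.14, -0.007, -0.006]
force: [1.7, 1.1, -1.1]
grip_width: 0.0331
```

Run:
```python
from h import *
o=bot.observe(); print(o["position"],o["tool_rot"],o["grip_width"])
snap("wrist","wrist4");snap("scene","scene4")
```

```text
[0.44431495 0.13304353 0.3360651 ] [ 3.13989412 -0.00745851 -0.00643316] 0.03311605065984963
```

View pics/wrist4.png

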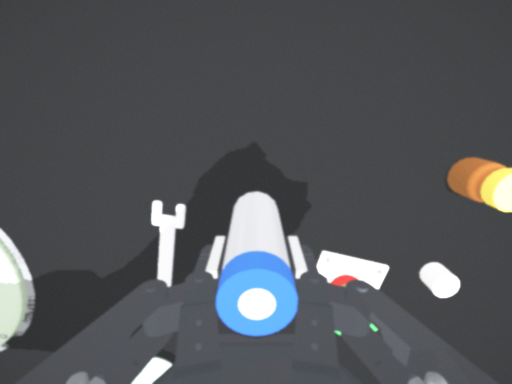

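Call:
step_arm([
  [[1.5, -3.5, 0, 0], [3, -7, 0, 0], [4.5, -10.5, 0, 0], [6, -14, 0, 0], [7.5, -17.5, 0, 0], [9, -20.5, 0, 0], [10.5, -23.5, 0, 0], [11.5, -25, 0, 0], [11.5, -25, 0, 0], [11.5, -25, 0, 0], [11.5, -25, 0, 0]],
])

```text
clock: 12.67
position: [0.5583, -0.1168, 0.3316]
tool_rot: [3.139, -0.002, -0.006]
force: [-0.4, 1.7, -2.6]
grip_width: 0.0332
```

Run:
```python
from h import *
o=bot.observe(); print(o["position"],o["tool_rot"],o["grip_width"])
snap("wrist","wrist5");snap("scene","scene5");crop("wrist5",170,100,330,340,2.5)
print(proj("wrist5",[.5598,-.0211,.055]),ray("wrist5",257,303,.2136),ray("wrist4",257,303,.2136))
```

```text
[ 0.55827762 -0.11680663  0.33160664] [ 3.13926992e+00 -1.71545572e-03 -5.76667655e-03] 0.03315088403152366
[256.46923291  86.41718416] [ 0.55909512 -0.11030607  0.2136    ] [0.44582894 0.13576574 0.2136    ]
```

View pics/wrist5_c170_100.png

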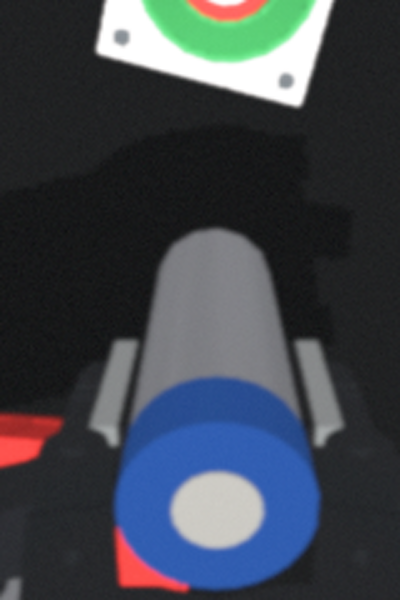

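Run:
```python
from h import *
print(ray("wrist5",257,304,.2091))
crop("wrist5",180,30,340,150,5)
```

```text
[ 0.55909028 -0.11471552  0.2091    ]
```

View pics/wrist5_c180_30.png

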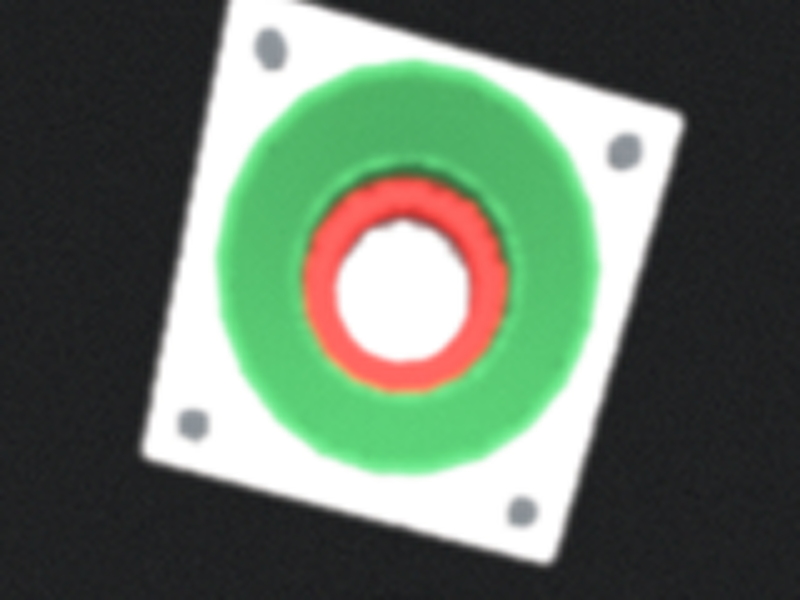

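Run:
```python
from h import *
print(ray("wrist5",261.3,82.9,.055),ray("wrist5",260.7,86.0,.025))
# foot far edge of held A, crop (215,228)/2.5+(170,100)
print(ray("wrist5",255.8,190.8,.109), bot.observe()["position"])
```

```text
[ 0.5639198  -0.01835104  0.055     ] [ 0.56392791 -0.01914753  0.025     ]
[ 0.55870624 -0.09709156  0.109     ] [ 0.5583573  -0.11649824  0.33228036]
```

Call:
step_arm([
  [[0.2, 3.5, 0, 0], [0.4, 7, 0, 0], [0.4, 9.5, 0, 0], [0.4, 9.5, 0, 0], [0.4, 9.5, 0, 0], [0.4, 9.5, -2.5, 0], [0.4, 9.5, -4.5, 0], [0.4, 9.5, -5.6, 0], [0.4, 9.5, -5.8, 0], [0.4, 9.5, -5.8, 0], [0.4, 9.5, -5.8, 0]],
])

```text
clock: 13.68
position: [0.5626, -0.0217, 0.2751]
tool_rot: [3.139, -0.003, -0.005]
force: [-0.5, -0.9, -2.0]
grip_width: 0.0327
```

Run:
```python
from h import *
o=bot.observe(); print(o["position"],o["tool_rot"],o["force"])
snap("wrist","wrist6");snap("scene","scene6");snap("top","top6");crop("scene6",210,130,330,250,5)
crop("wrist6",170,100,330,340,2.5)
```

```text
[ 0.56264707 -0.02166102  0.27507606] [ 3.13890629 -0.00349568 -0.00530789] [-0.45739387 -0.90577401 -2.0191476 ]
```

View pics/scene6_c210_130.png

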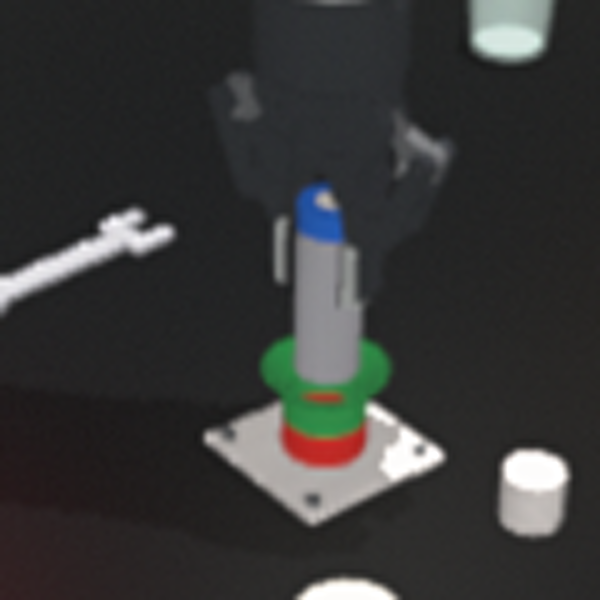

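View pics/wrist6_c170_100.png

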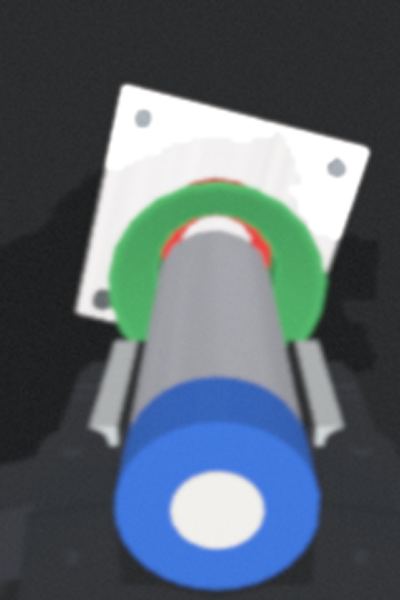

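Run:
```python
from h import *
f="scene6"
for x,y in((.563,-.019),(.563,-.014)):
  print([((proj(f,[x,y,z])-[210,130]+.5)*5).round(1) for z in(.0,.02,.035,.055,.08,.11)])
  print([((proj("wrist6",[x,y,z])-[170,100]+.5)*2.5).round(1) for z in(.025,.055)])
```

```text
[array([322.1, 448.8]), array([322.9, 418.2]), array([323.6, 394.9]), array([324.4, 363.4]), array([325.4, 323. ]), array([326.8, 273.3])]
[array([214.6, 250. ]), array([214.6, 283.5])]
[array([327.7, 444.5]), array([328.5, 413.9]), array([329.2, 390.7]), array([330.1, 359.2]), array([331.2, 318.9]), array([332.6, 269.3])]
[array([214.5, 236.5]), array([214.5, 268.3])]
```

Call:
step_arm([
  [[0, -0.05, -0.3, 0], [0, -0.05, -0.6, 0], [0, -0.05, -0.9, 0], [0, -0.05, -1.1, 0], [0, -0.05, -1.1, 0], [0, -0.05, -1.1, 0]],
])

```text
clock: 14.33
position: [0.5626, -0.022, 0.264]
tool_rot: [3.139, -0.004, -0.005]
force: [-0.5, 1.3, -2.3]
grip_width: 0.0328
```

Call:
step_arm([
  [[0, 0, -0.2, 0], [0, 0, -0.4, 0], [0, 0, -0.6, 0], [0, 0, -0.8, 0], [0, 0, -0.8, 0], [0, 0, -0.8, 0]],
])

```text
clock: 14.83
position: [0.5626, -0.022, 0.2559]
tool_rot: [3.139, -0.003, -0.005]
force: [-0.3, 0.7, -2.1]
grip_width: 0.0328
```

Call:
step_arm([
  [[0, 0, -0.2, 0], [0, 0, -0.4, 0], [0, 0, -0.6, 0], [0, 0, -0.7, 0], [0, 0, -0.8, 0], [0, 0, -0.8, 0]],
])

```text
clock: 15.33
position: [0.5626, -0.022, 0.2478]
tool_rot: [3.139, -0.003, -0.005]
force: [0.1, -1.3, -1.8]
grip_width: 0.0331
```

Call:
step_arm([
  [[0, 0, -0.1, 0], [0, 0, -0.15, 0], [0, 0, -0.15, 0]],
])

```text
clock: 15.58
position: [0.5626, -0.022, 0.2474]
tool_rot: [3.138, -0.004, -0.005]
force: [-7.3, -0.7, 22.0]
grip_width: 0.0328
```

Contact at the expected step height. Release and retreat.

Call:
step_arm([
  [[0, 0, 0, 0], [0, 0, 0, 0], [0, 0, 0, 0], [0, 0, 0, 0], [0, 0, 0, 0], [0, 0, 0, 0], [0, 0, 0, 0], [0, 0, 0, 0]],
], jaw=0)

```text
clock: 16.25
position: [0.5627, -0.0219, 0.2474]
tool_rot: [3.138, -0.004, -0.005]
force: [0.8, -0.4, -0.5]
grip_width: 0.0852
```

Call:
step_arm([
  [[0, 0, 2, 0], [0, 0, 5, 0], [0, 0, 8, 0], [0, 0, 12, 0], [0, -3, 14, 0], [0, -7, 14, 0], [0, -10, 14, 0], [0, -10, 14, 0], [0, -10, 14, 0]],
])

```text
clock: 17.0
position: [0.5623, -0.1238, 0.3872]
tool_rot: [3.138, -0.004, -0.008]
force: [0.3, 0.3, 0.6]
grip_width: 0.0855
```

Run:
```python
from h import *
o=bot.observe(); print(o["position"],o["force"])
snap("wrist","wrist7");snap("scene","scene7");crop("scene7",100,130,320,290,3.5)
```

```text
[ 0.56234129 -0.12380684  0.38724147] [0.26097211 0.33296821 0.60303437]
```

View pics/scene7_c100_130.png

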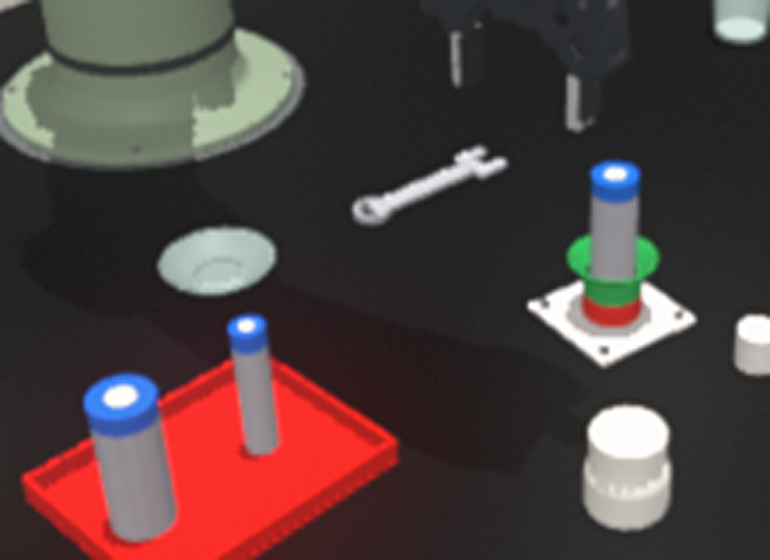

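View pics/wrist7.png

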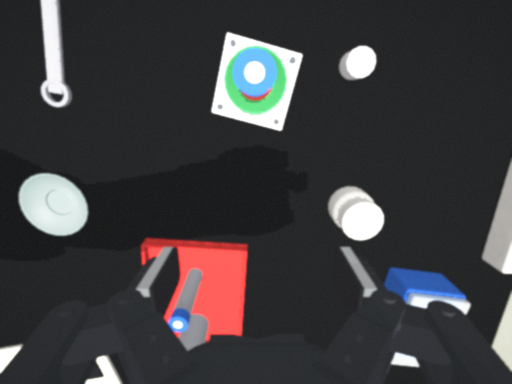

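Run:
```python
from h import *
for z in(.105,.125,.145): print(z,((proj("scene7",[.563,-.0195,z])-[100,130]+.5)*3.5).round(1))
print(bot.job_done())
```

```text
0.105 [613.2 197.5]
0.125 [613.8 173.8]
0.145 [614.4 149.7]
the job is handed in; nothing more can be done
None
```

I sorted both cartridges and handed the job in at about 17 s of the 56 s allowed.

- **Thin cartridge (23 mm):** it stands upright in the free +y half of the red tray, clear of the thick reject. I confirmed this in the scene and wrist pictures.
- **34 mm cartridge:** it passed the go bore with no side load. It stopped at the tool height I expected for the no-go step, where the contact force was 22 N.
- **Last checks:** after release it stood upright in the gauge. Its top appeared at image row 175 in the enlarged scene crop, against 173.8 predicted for fully seated. The gripper is open and well clear of both cartridges.

**Camera disagreement:** the top and wrist cameras disagreed on positions by about 2 to 4 mm. I used the wrist view for the final alignment, and the insertion confirmed it.

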